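Stow the footpeg and throttle grip in the shelf bays behind the keeper bar

ROBOT

A 6-joint arm with a two-finger parallel gripper is mounted at the origin on the work surface. World frame = base frame: x ahead of the robot, y to its left, z up, the work surface at z = 0. Lengths are in m, angles in degrees, forces in N, time in s.
With the tool pointing down it reaches from about 0.375 to 0.9 m from the base axis. Payload 3.1 kg.
Tool frame: the origin (TCP) lies between the finger pads; the fingertips stand 11 mm ahead of it and the grasp point (between the pads) lies 8 mm behind it; z points along the fingers, y is the line along which they close (so a half turn about z gives the same grasp; the last joint's range is limited). The gripper opens to 87 mm and grips with 3 to 60 N. Pads are 19 mm wide; open, the fingers measure 117 mm over their backs; the gripper's body (75 mm by 190 mm) begins 51 mm behind the grasp point.
Start: joints at [-10.227, 30.224, 82.088, -0, 67.689, -10.227], TCP at [0.625, 0, 0.234] pointing down, gripper open.
Joint ranges: [-176.69, 176.69], [-43.24, 126.21], [12.49, 139.97], [-82, 262], [0, 151.66], [-163.58, 163.58]. Speed limits (degrees/s): [159.86, 159.86, 180, 180, 180, 180].

INTERFACE

Orientations are given as a 3x3 rotation matrix whose columns are the frame's x, y, z axes.
In Python, from rig import bot, viewer, workorder, models gives the robot as it stands.
- The arm moves only by the shell command python3 -m jog 'ROWS'. ROWS is JSON, a list of rows, each a list of 7 numbers: the opening, from 0 (shut) to 1 (fully open), then the shift along the tool's x, y, z in m, then the turn, a rotation vector about the tool's x, y, z in degrees. In form: [[claw, x, y, z, ax, ay, az], ...]. A call has 1 to 20 rows; each row is the pose to reach, as a shift and turn from the pose commanded when the call began, along the tool's axes at that moment; what a row does not reach only later rows make up. A row lasts 1/8 s, in which the tool goes at most 62.5 mm and 10.7 degrees, less where a joint would pass 70% of its speed; a pose out of reach is approached as far as the arm can. A call with a gripper value outside its range is refused whole. The fingers move at their own pace and stop on an object; the grip force is fixed at half the most. Time passes only in rows, so rows that repeat a pose let the fingers close. It gives the time, the measured TCP pose, the force, the opening and the grip force at its end, in the units of the state.
- bot.read_state(): the state, without advancing time (a new reading comes with each control period).
- viewer.capture(name): name is "scene" or "side" or "wrist"; returns (picture, depth): 480x640x3 uint8, blue, green, red; 480x640 float32, m along the optical axis (not along the pixel's ray), 0 where there is no reading.
- viewer.camera_info(name): a dict with "fx", "fy", "cx", "cy" (pixels), "world_to_cam" (4x4, takes a point from world to camera coordinates). Camera axes: x right, y down, z forward; pixel columns grow to the right and rows downward; lengths in m; the calibration is good to about 2 mm. A picture is of the moment at which its call begins: read the wrist's pose just before it. camera_info takes no time and is no camera call; for the wrist camera it gives the pose at the moment of the call.
- workorder.hand_in(): hands the job in; it is judged then, once.
Trained networks look in the newest picture that a camera, given by its name, has taken for a name from the list of things; names that differ only in an ending like _2 or _b are one class to them, and where a whole thing is asked for, a point or a joint stands for the part that bears it (a point fixed in the world has none). Each returns a list of dicts, best first, with "p" (0 to 1); they miss things now and then, are a little off and sometimes report something else, mostly with a low value. They report only what shows in the picture. A call takes as long as a camera call. They do not tell look-alikes from the thing itself.
- models.outline_of(camera, thing): "mask" (480x640 bool, what is visible of it).
- models.tip_of(camera, thing): "xyz" ([x, y, z] in m, in world coordinates, good to about 4 mm: a listed point, or the origin of a listed thing).
The state is a dict: "time_s": time; "joint_positions": joint angles; "qvel": joint speeds; "tau": joint torques, N m; "position": TCP position; "tcp_rot": TCP orientation; "force": force on the tool from outside, world axes, zero at the start; "moment": the same for the moment, N m; "opening": opening from 0.0 (shut) to 1.0 (fully open); "grasp_force": force on a finger pad.
Only numpy, scipy, OpenCV 4.12 (cv2) and the standard library are available. Lean on these libraries where they do the work, as an engineer would, in place of code of your own. Each camera call takes 0.05 s, during which the arm holds its last target. There are 200 camera calls.

TASK

Swing the lever on the left of the steel shelf to stand its keeper bar upright, then slide the footpeg and the throttle grip along the deck into the low bays, one in each bay (either way round), without lifting them off the deck, until each lies wholly behind the line of the bar. Then, with both inside, swing the bar back down level across the mouth, and leave the dish, the spark plug socket and the orange case where they are.

Things in the scene. Friction and masses are not known exactly. Their poses are not given: they have to be found in the camera images.
- shelf: Fixed galvanised shelf unit on the bench. Origin: centre of its underside; +x points into the bays, +y left, z up. Flat deck, top at z 12 mm, x -170 to 118, y +-183. On it two low bays side by side. Their roof covers x 25 to 118, underside z 72, top z 76; side cheeks (y +-174, 4 mm) begin at x -15; back wall inside at x 115. Items start on the open deck at x -117 to -85, one before each bay.
- bay_left (a point): Left bay: point on the deck under the roof's front edge, mid-width (shelf frame x 25, y 86, z 12 mm). The bay is 170 mm wide and 60 mm high; between the bar line (x -30) and the roof edge (x 25) it is open above.
- bay_right (a point): Right bay, of the same size: the same point (shelf frame x 25, y -86, z 12 mm). A 4 mm divider at y 0, from x 3 to the back, splits the two.
- pivot (a point): Point on the lever's shaft axis in the plane of the lever (shelf frame x -107, y 240, z 40 mm). The shaft runs along shelf x in a bearing block (x -90 to -40, y 222 to 258, top z 68 mm).
- keeper (a joint): Angle of keeper bar and lever, turning as one: 0 = bar level on its stop, pi/2 = upright, 1.75 = far stop. Starts at 0 to 0.35. Stiff: stays where left; friction 0.35 N m plus up to 0.15 N m of weight, so up to 8 N sideways at the knob.
- knob (a point): Centre of the smooth 30 mm black ball (friction 0.2) on the lever rod (12 mm), 120 mm from the pivot, in the plane shelf x -107, 77 mm nearer the robot than the bar. At joint 0 it is 85 mm right of the pivot and 85 mm above it (z 125); at pi/2, 85 mm left and 85 mm above. Pushing it left raises the bar, right lowers it.
- bar_tip (a point): Free end of the keeper bar, on its centreline, 300 mm from the shaft axis. The bar is aluminium, 12 mm thick, 20 mm high; level, its centreline is at shelf x -30, z 40 mm; upright it stands at shelf y 230 to 250, 340 mm high.
- footpeg: Loose aluminium footpeg, 0.15 to 0.31 kg, 115 mm long along its own y, 38 mm wide along x (30 mm over the last 35 mm at its -y end, the mounting tongue), 22 mm high plus ribs to 30 mm. Origin: middle of its underside. Starts with its length roughly along shelf y (within 0.35 rad).
- peg_a (a point): Middle of the footpeg's tread end face (+y end), 12 mm above its underside.
- peg_b (a point): Middle of the footpeg's tongue end face (-y end), 12 mm above its underside.
- throttle: Loose black throttle grip, 0.14 to 0.28 kg, 125 mm long along its own y: a square housing 44 x 38 x 44 mm high at the -y end, a rubber tube 34 mm in diameter, and a 44 mm flange at the +y end. It rests on housing and flange and does not roll. Origin: middle of its underside. Starts with its length roughly along shelf y (within 0.35 rad).
- grip_a (a point): Middle of the throttle grip's flange end face (+y end), 22 mm above its underside.
- grip_b (a point): Middle of the throttle grip's housing end face (-y end), 22 mm above its underside.
- dish: Loose white ceramic dish of washers, 110 mm across, 32 mm high, on the bench right of the shelf. Origin: centre of underside. Leave alone.
- socket: Loose steel spark plug socket standing upright, 31 mm in diameter, 70 mm high, on the bench right of the shelf. Origin: centre of underside. Leave alone.
- case: Orange tackle case, lid shut, 176 x 246 mm, 129 mm high with its handle, 1.6 kg, on the bench far right. Origin: centre of underside. Leave alone.
Not all that is in view belongs to the job. Of the things like the throttle, leave any that is red; of the rest the smaller one is meant. There is more than one size of the footpeg; the job needs the larger.

How it is judged:
By the outcome, as a careful person would: the job done as asked, in the order asked, and still so for the second after the job is handed in, with the robot touching nothing.
It also fails if it takes over 66 s, if anything falls off the work surface, if the arm or the gripper's body presses on something with over 40 N, if the wrist force passes 120 N, or if a joint passes its speed limit or range.

## Working session

There is one attempt and no reset: what is moved stays moved. The work goes in short steps, Python scripts to look and compute and a shell command to move; the robot and the scene stay as the last step left them, time stands still between calls to the robot, and variables do not carry over. Pictures are saved under pics/ and viewed, at most 10 in all, crops included, and the job is handed in when it is done.

```bash
mkdir -p pics; ls; cat > h.py <<'E'
import numpy as np, cv2
from rig import bot, viewer, workorder, models
def cap(n,f=None):
    p,d=viewer.capture(n)
    if f: cv2.imwrite('pics/'+f,p)
    return p,d
def world(cam,u,v,d):
    i=viewer.camera_info(cam); T=np.linalg.inv(i['world_to_cam'])
    return (T@[ (u-i['cx'])*d/i['fx'],(v-i['cy'])*d/i['fy'],d,1])[:3]
def pix(cam,X):
    i=viewer.camera_info(cam); c=(np.array(i['world_to_cam'])@[*X,1])[:3]
    return i['fx']*c[0]/c[2]+i['cx'], i['fy']*c[1]/c[2]+i['cy']
E
python3 - <<'E'
from h import *
np.set_printoptions(precision=4,suppress=True)
s=bot.read_state(); print(s)
for c in ['scene','side']:
    cap(c,c+'1.png')
    for t in ['shelf','footpeg','peg_a','peg_b','throttle','grip_a','grip_b','knob','pivot','bar_tip','bay_left','bay_right','dish','socket','case']:
        for r in models.tip_of(c,t): print(c,t,round(r['p'],2),np.array(r['xyz']),np.round(pix(c,r['xyz'])))
print(bot.read_state()['time_s'])
E
```

```text
pics
{'time_s': 0.0, 'joint_positions': array([-10.2281,  30.2763,  82.1553,   0.0004,  67.6887, -10.2268]), 'qvel': array([ 0.0162, -0.0039,  0.0177, -0.1023,  0.0589, -0.1214]), 'tau': array([ -0.0005, -44.0045, -17.6594,   0.0633,   0.0583,  -0.0002]), 'position': array([0.6243, 0.0001, 0.2326]), 'tcp_rot': array([[ 0.    ,  1.    , -0.0021],
       [ 1.    , -0.    ,  0.0004],
       [ 0.0004, -0.0021, -1.    ]]), 'force': array([ 0.0189, -0.0289, -0.0216]), 'moment': array([ 0.0173, -0.0028, -0.0035]), 'grasp_force': 0.0, 'opening': 1.0009722897527762}
scene shelf 0.96 [ 0.576  -0.0306  0.0006] [307. 303.]
scene footpeg 0.84 [ 0.3029 -0.162   0.0007] [360. 221.]
scene footpeg 0.69 [ 0.4763 -0.1158  0.0149] [320. 258.]
scene peg_a 0.79 [ 0.4838 -0.0583  0.0224] [331. 272.]
scene peg_a 0.69 [ 0.5762 -0.0291  0.0017] [308. 303.]
scene peg_a 0.68 [ 0.2661 -0.1485  0.0065] [374. 217.]
scene peg_a 0.6 [ 0.3432 -0.1788  0.0129] [346. 221.]
scene peg_a 0.59 [ 0.4732 -0.1741  0.0267] [308. 240.]
scene peg_b 0.79 [ 0.4838 -0.0583  0.0224] [331. 272.]
scene peg_b 0.69 [ 0.5762 -0.0291  0.0
[... 3154 characters left out ...]
3.]
side grip_b 0.88 [0.1946 0.2652 0.0326] [198. 201.]
side grip_b 0.69 [ 0.4691 -0.0137  0.0345] [307. 237.]
side grip_b 0.69 [0.6013 0.3682 0.0234] [326. 177.]
side knob 0.68 [0.4783 0.1527 0.1438] [298. 172.]
side knob 0.24 [ 0.469  -0.0153  0.0346] [307. 237.]
side pivot 0.6 [0.4785 0.2093 0.0397] [296. 197.]
side bar_tip 0.59 [ 0.5458 -0.083   0.1216] [343. 216.]
side bay_left 0.81 [0.6077 0.0522 0.0136] [353. 226.]
side bay_right 0.58 [ 0.5998 -0.1192  0.011 ] [368. 260.]
side dish 0.65 [ 0.4806 -0.3324 -0.001 ] [341. 328.]
side socket 0.72 [ 0.6404 -0.3272 -0.0013] [414. 316.]
side socket 0.51 [0.4891 0.0494 0.0109] [310. 232.]
side case 0.74 [ 0.529  -0.5736  0.0021] [404. 417.]
1.6
```

View pics/scene1.png

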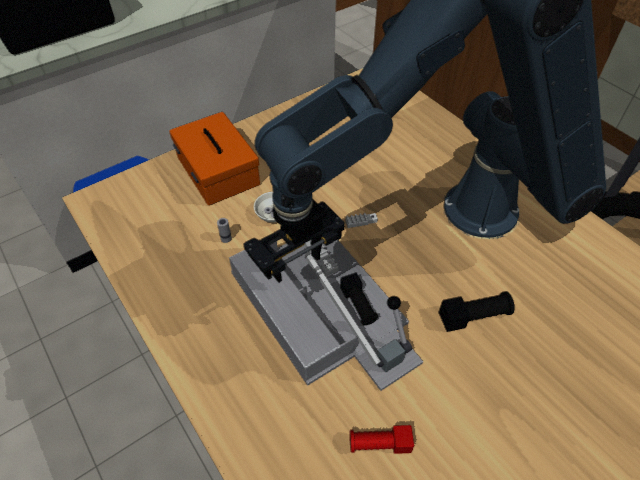

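View pics/side1.png

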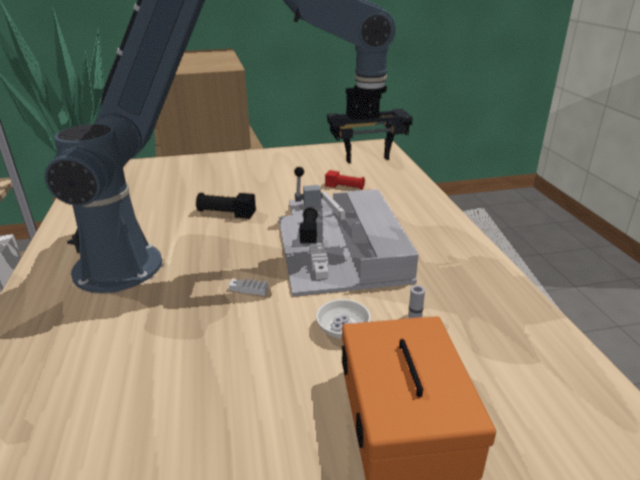

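The pictures show these candidates (scene pixels):
- **Throttle-like:** black on the deck (358,305), about 123 mm long; black on the bench (473,315), about 165 mm; red on the bench (379,445). I choose the one on the deck.
- **Footpeg-like:** on the deck (320,258), about 117 mm long; on the bench (360,221), about 80 mm. I choose the one on the deck.

The bar is raised about 16°, with the knob at (392,302). Next I check the choice in a close crop and refine the shelf pose from depth.

```bash
cat >> h.py <<'E'
def cloud(cam,d):
    i=viewer.camera_info(cam); T=np.linalg.inv(i['world_to_cam'])
    v,u=np.mgrid[:480,:640]
    P=np.stack([(u-i['cx'])*d/i['fx'],(v-i['cy'])*d/i['fy'],d,np.ones_like(d)],-1)
    return (P@T.T)[...,:3]
E
python3 - <<'E'
from h import *
for c in ['side','scene']:
    p,d=cap(c); P=cloud(c,d)
    m=(d>0)&(abs(P[...,2]-.076)<.006)&(P[...,0]>.57)&(P[...,0]<.74)&(abs(P[...,1]+.03)<.22)
    m=cv2.morphologyEx(m.astype(np.uint8),cv2.MORPH_OPEN,np.ones((3,3),np.uint8))>0
    r=cv2.minAreaRect((P[m][:,:2]*1000).astype(np.float32)); print(c,m.sum(),r, np.median(P[m][:,2]))
    if c=='side': cv2.imwrite('pics/crop.png',cv2.resize(p[165:305,190:390],None,fx=4,fy=4,interpolation=cv2.INTER_CUBIC))
E
```

```text
side 2719 ((632.159423828125, -35.78826904296875), (360.5450134277344, 132.22996520996094), 88.21522521972656) 0.07686359817470134
scene 4600 ((629.24609375, -35.600189208984375), (356.30889892578125, 131.24151611328125), 87.38724517822266) 0.07606863497153904
```

View pics/crop.png

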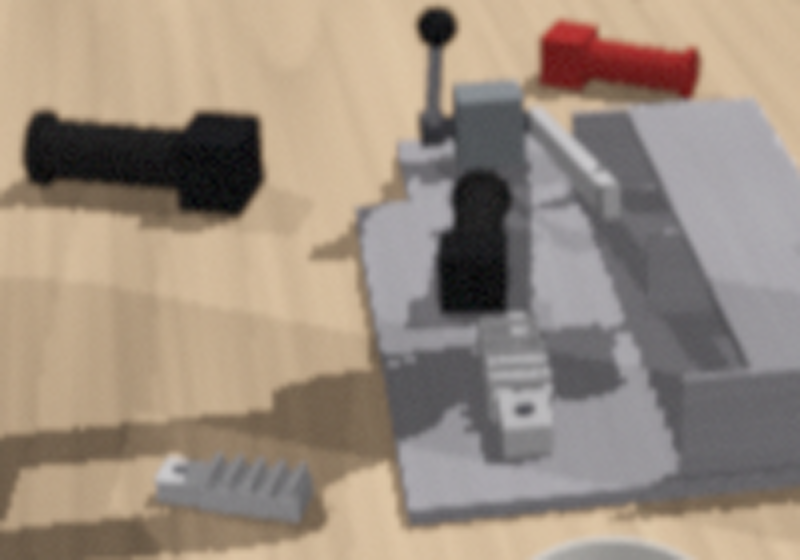

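The crop shows the 125 mm black grip at about (475,240) and the larger ribbed footpeg at about (515,390), both on the deck. The bench grip is longer, the bench peg is smaller and the red grip is excluded, so my choice stands. The shelf pose is about (0.577, -0.033) with yaw -2.2°. Now I place the closed fingers to the right of the knob.

```bash
python3 -m jog '[[0,0.095,-0.145,0,0,0,92.2],[0,0.095,-0.145,0,0,0,92.2],[0,0.095,-0.145,0,0,0,92.2],[0,0.095,-0.145,0,0,0,92.2],[0,0.095,-0.145,0,0,0,92.2],[0,0.095,-0.145,0,0,0,92.2],[0,0.095,-0.145,0,0,0,92.2],[0,0.095,-0.145,0,0,0,92.2],[0,0.095,-0.145,0,0,0,92.2],[0,0.095,-0.145,0,0,0,92.2],[0,0.095,-0.145,0.05,0,0,92.2],[0,0.095,-0.145,0.094,0,0,92.2],[0,0.095,-0.145,0.094,0,0,92.2]]'
python3 - <<'E'
from h import *
for c in ['scene','side']:
    cap(c,c+'2.png')
    for t in ['knob','bar_tip','shelf','pivot']:
        for r in models.tip_of(c,t)[:1]: print(c,t,round(r['p'],2),np.round(r['xyz'],4))
E
```

```text
time_s: 3.32
position: [0.4775, 0.095, 0.1372]
tcp_rot: [[0.999, -0.037, -0.008], [-0.037, -0.999, 0.0], [-0.008, 0.0, -1.0]]
force: [0.3, -0.2, 0.1]
opening: 0.003
grasp_force: 0.0
scene knob 0.84 [0.4815 0.1522 0.1447]
scene bar_tip 0.93 [ 0.5485 -0.0785  0.1206]
scene shelf 0.87 [ 0.5771 -0.0302  0.0016]
scene pivot 0.94 [0.4871 0.2134 0.0382]
side knob 0.73 [0.4791 0.1501 0.1452]
side shelf 0.91 [ 5.731e-01 -3.670e-02  2.000e-04]
side pivot 0.78 [0.4809 0.2111 0.0392]
```

View pics/side2.png

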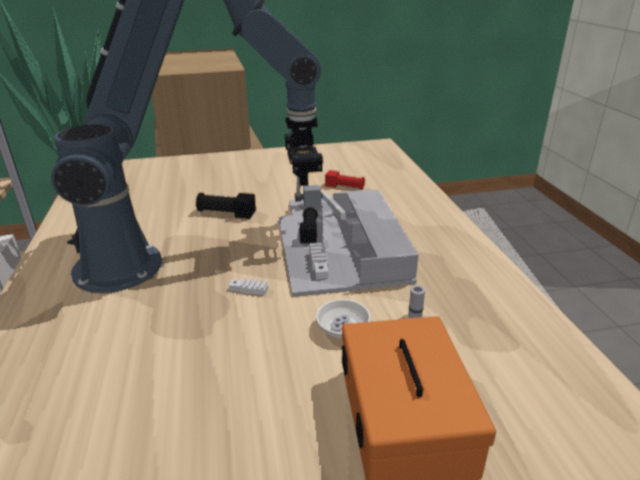

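```bash
python3 -m jog '[[0,0.002,-0.02,-0.003,0,0,0],[0,0.002,-0.03,-0.004,0,0,0],[0,0.002,-0.04,-0.004,0,0,0],[0,0.002,-0.05,-0.004,0,0,0],[0,0.002,-0.06,-0.004,0,0,0],[0,0.002,-0.07,-0.004,0,0,0],[0,0.002,-0.08,-0.004,0,0,0],[0,0.002,-0.09,-0.004,0,0,0],[0,0.002,-0.1,-0.004,0,0,0],[0,0.002,-0.11,-0.002,0,0,0],[0,0.002,-0.12,0,0,0,0],[0,0.002,-0.13,0.004,0,0,0],[0,0.002,-0.14,0.008,0,0,0],[0,0.002,-0.145,0.01,0,0,0],[0,0.002,-0.145,0.01,0,0,0]]'
python3 - <<'E'
from h import *
for c in ['scene','side']:
    p,d=cap(c,c+'3.png')
    for t in ['knob','bar_tip']:
        for r in models.tip_of(c,t)[:2]: print(c,t,round(r['p'],2),np.round(r['xyz'],4))
E
```

```text
time_s: 5.7
position: [0.4874, 0.2406, 0.1292]
tcp_rot: [[0.999, -0.038, -0.0], [-0.038, -0.999, 0.001], [-0.0, -0.001, -1.0]]
force: [-0.6, -0.5, 1.0]
opening: 0.006
grasp_force: 0.4
scene knob 0.59 [0.4855 0.2696 0.1442]
scene knob 0.22 [0.498  0.1075 0.0359]
scene bar_tip 0.63 [0.5595 0.13   0.327 ]
side bar_tip 0.78 [0.5576 0.1319 0.3279]
```

```bash
python3 -m jog '[[0,0,-0.008,0.003,0,0,0],[0,0,-0.016,0.006,0,0,0],[0,0,-0.023,0.009,0,0,0],[0,0,-0.028,0.011,0,0,0],[0,0,-0.03,0.012,0,0,0],[0,0,-0.03,0.012,0,0,0]]'
python3 - <<'E'
from h import *
for c in ['scene','side']:
    p,d=cap(c,c+'4.png')
    for t in ['knob','bar_tip']:
        for r in models.tip_of(c,t)[:2]: print(c,t,round(r['p'],2),np.round(r['xyz'],4))
    P=cloud(c,d); m=(d>0)&(P[...,2]>.2)&(P[...,2]<.36)&(abs(P[...,1]-.21)<.07)&(abs(P[...,0]-.556)<.012)
    for z in [.22,.25,.28,.31,.335]:
        k=m&(abs(P[...,2]-z)<.012); print(z,k.sum(),np.median(P[k],0) if k.any() else '')
E
```

```text
time_s: 6.75
position: [0.4887, 0.2704, 0.1175]
tcp_rot: [[0.999, -0.038, 0.0], [-0.038, -0.999, 0.001], [0.0, -0.001, -1.0]]
force: [-1.2, -2.1, 1.2]
opening: 0.001
grasp_force: 0.8
scene knob 0.71 [ 0.4872 -0.0617  0.0212]
scene knob 0.6 [0.4897 0.3022 0.1203]
scene bar_tip 0.56 [0.5616 0.2282 0.3396]
0.22 65 [0.56252756 0.22433601 0.22125685]
0.25 73 [0.56273213 0.22657105 0.25111234]
0.28 72 [0.56290794 0.22930697 0.28084851]
0.31 82 [0.562947   0.22996532 0.30956891]
0.335 121 [0.56096786 0.23016143 0.33766568]
side knob 0.69 [0.4829 0.3015 0.1175]
side knob 0.22 [ 0.5292 -0.5731  0.0037]
side bar_tip 0.91 [0.5612 0.2302 0.3393]
0.22 42 [0.55708361 0.21161983 0.22040764]
0.25 42 [0.55681264 0.21258417 0.2508472 ]
0.28 41 [0.55814282 0.21484228 0.27996285]
0.31 45 [0.55862808 0.21617066 0.31049076]
0.335 44 [0.55827841 0.21804527 0.33260968]
```

```bash
python3 -m jog '[[0,0,0.03,0,0,0,0],[0,0,0.05,-0.04,0,0,0],[0,0,0.06,-0.09,0,0,0],[0,-0.05,0.12,-0.09,0,0,0],[0.8,-0.05,0.17,-0.09,0,0,0],[0.8,-0.05,0.222,-0.09,0,0,0],[0.8,-0.05,0.222,-0.09,0,0,0]]'
cat >> h.py <<'E'
O=np.array([.577,-.033]); a=np.deg2rad(-2.2); R=np.array([[np.cos(a),-np.sin(a)],[np.sin(a),np.cos(a)]])
def sh(X): return np.round((R.T@(np.array(X[:2])-O))*1000,1)
def look(things,tag):
    for c in ['scene','side']:
        cap(c,c+tag+'.png')
        for t in things:
            for r in models.tip_of(c,t)[:6]: print(c,t,round(r['p'],2),np.round(r['xyz'],4),'shelf',sh(r['xyz']))
    s=bot.read_state(); print('tcp',s['position'],sh(s['position']),s['time_s'])
E
python3 - <<'E'
from h import *
look(['grip_a','peg_a','throttle','footpeg','knob','bar_tip','shelf','bay_left','bay_right'],'5')
E
```

```text
time_s: 7.92
position: [0.4308, 0.0472, 0.208]
tcp_rot: [[0.999, -0.045, 0.002], [-0.045, -0.999, -0.0], [0.002, 0.0, -1.0]]
force: [-0.2, 0.7, -0.1]
opening: 0.266
grasp_force: 0.0
scene grip_a 0.87 [0.6035 0.367  0.0234] shelf [ 11.1 400.7]
scene grip_a 0.85 [0.3467 0.2033 0.0284] shelf [-239.2  227.3]
scene grip_a 0.66 [ 0.4747 -0.0077  0.0348] shelf [-103.2   21.4]
scene grip_a 0.65 [0.1957 0.2623 0.0286] shelf [-392.4  280.4]
scene grip_a 0.64 [0.7041 0.3009 0.0204] shelf [114.2 338.5]
scene grip_a 0.57 [0.4993 0.106  0.0322] shelf [-83.  135.9]
scene peg_a 0.65 [ 0.3426 -0.1784  0.0127] shelf [-228.6 -154.3]
scene peg_a 0.6 [ 0.4899 -0.059   0.0225] shelf [-86.  -29.3]
scene peg_a 0.57 [ 0.4723 -0.1718  0.0221] shelf [ -99.3 -142.7]
scene throttle 0.95 [0.2745 0.2365 0.0021] shelf [-312.6  257.7]
scene throttle 0.71 [0.4833 0.0528 0.0123] shelf [-96.9  82.1]
scene throttle 0.62 [ 0.6549  0.3366 -0.0052] shelf [ 63.7 372.3]
scene footpeg 0.62 [ 0.3046 -0.1637 -0.0019] shelf [-267.2 -141.1]
scene footpeg 0.61 [ 0.4803 -0.1142  0.0132] shelf [-93.5 -84.9]
scene knob 0.69 [0.4886 0
[... 1268 characters left out ...]
] shelf [-93.1 -86.6]
side footpeg 0.62 [ 0.3079 -0.1598 -0.003 ] shelf [-264. -137.]
side footpeg 0.45 [0.5008 0.1096 0.0303] shelf [-81.6 139.6]
side knob 0.96 [0.4856 0.3003 0.1184] shelf [-104.1  329.5]
side bar_tip 0.95 [0.5628 0.2321 0.3374] shelf [-24.4 264.4]
side bar_tip 0.46 [0.4998 0.1116 0.0318] shelf [-82.7 141.5]
side bar_tip 0.45 [ 0.4833 -0.333  -0.0021] shelf [ -82.1 -303.4]
side shelf 0.77 [ 0.5768 -0.0349 -0.0032] shelf [-0.1 -1.9]
side shelf 0.29 [0.5618 0.2305 0.337 ] shelf [-25.3 262.7]
side bay_left 0.61 [0.6077 0.0504 0.0129] shelf [27.5 84.5]
side bay_right 0.94 [ 0.5969 -0.1204  0.0091] shelf [ 23.2 -86.6]
tcp [0.43021007 0.04984872 0.20755041] [-149.9   77.2] 8.925
```

View pics/scene5.png

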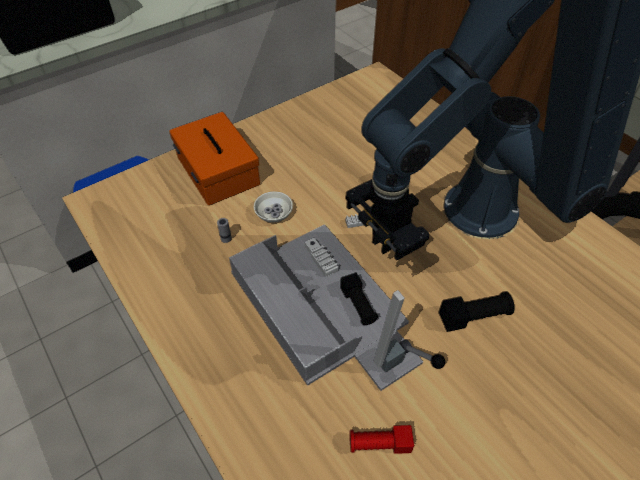

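```bash
python3 -m jog '[[0.8,-0.006,0,0.05,0,0,0],[0.8,-0.006,0,0.1,0,0,0],[0.8,-0.006,0,0.14,0,0,0],[0.8,-0.006,0,0.165,0,0,0],[0.8,-0.006,0,0.17,0,0,0],[0.8,-0.006,0,0.17,0,0,0],[0.8,0.002,0,0.17,0,0,0]]'; python3 - <<'E'
from h import *
cap('wrist','w6.png'); s=bot.read_state(); print(s['position'],sh(s['position']))
p,_=cap('side'); cv2.imwrite('pics/side6.png',cv2.resize(p[165:305,190:390],None,fx=4,fy=4))
E
```

```text
time_s: 9.8
position: [0.4324, 0.0499, 0.0385]
tcp_rot: [[0.999, -0.038, 0.001], [-0.038, -0.999, -0.0], [0.001, 0.0, -1.0]]
force: [-0.2, -0.4, 0.2]
opening: 0.797
grasp_force: 0.0
[0.43510856 0.04949446 0.03869081] [-145.   77.]
```

View pics/side6.png

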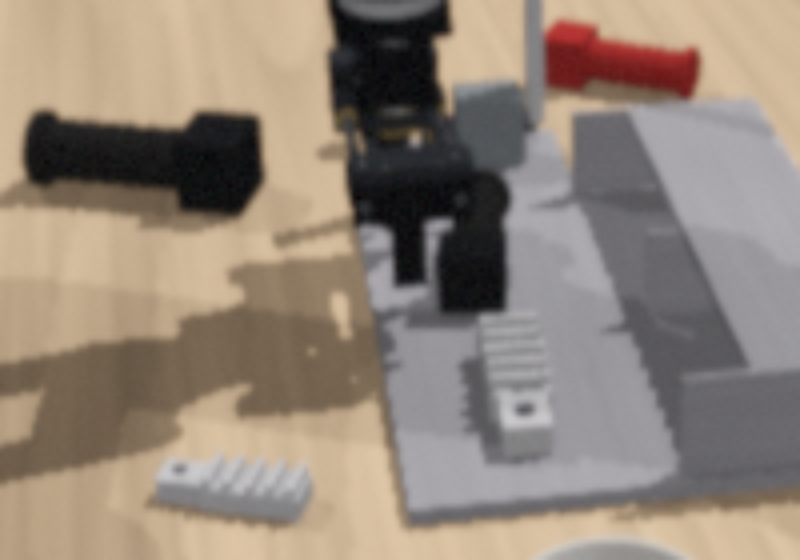

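The fingers, near (410,240) in the crop, stand just behind the grip and clear of it. I push it straight in now.

```bash
python3 -m jog '[[0.8,0.008,0,0,0,0,0],[0.8,0.016,0,0,0,0,0],[0.8,0.024,0,0,0,0,0],[0.8,0.032,0,0,0,0,0],[0.8,0.04,0,0,0,0,0],[0.8,0.048,0,0,0,0,0],[0.8,0.056,0,0,0,0,0],[0.8,0.064,0,0,0,0,0],[0.8,0.072,0,0,0,0,0],[0.8,0.08,0,0,0,0,0],[0.8,0.088,0,0,0,0,0],[0.8,0.096,0,0,0,0,0],[0.8,0.104,0,0,0,0,0],[0.8,0.11,0,0,0,0,0],[0.8,0.116,0,0,0,0,0],[0.8,0.121,0,0,0,0,0],[0.8,0.125,0,0,0,0,0],[0.8,0.128,0,0,0,0,0],[0.8,0.128,0,0,0,0,0]]'; python3 - <<'E'
from h import *
look(['throttle','grip_a'],'7')
p=cv2.imread('pics/scene7.png'); cv2.imwrite('pics/c7.png',cv2.resize(p[200:400,220:460],None,fx=3,fy=3))
E
```

```text
time_s: 12.28
position: [0.5606, 0.0449, 0.0376]
tcp_rot: [[0.999, -0.038, 0.001], [-0.038, -0.999, -0.0], [0.001, 0.0, -1.0]]
force: [-0.3, -0.6, 0.1]
opening: 0.8
grasp_force: 0.0
scene throttle 0.78 [2.722e-01 2.355e-01 2.000e-04] shelf [-314.9  256.6]
scene throttle 0.74 [ 0.6553  0.337  -0.0024] shelf [ 64.  372.7]
scene throttle 0.66 [0.5899 0.0429 0.015 ] shelf [10.  76.3]
scene grip_a 0.95 [0.1953 0.2661 0.0276] shelf [-392.9  284.2]
scene grip_a 0.89 [0.3467 0.2003 0.0297] shelf [-239.1  224.3]
scene grip_a 0.88 [ 0.592  -0.0146  0.0336] shelf [14.3 19. ]
scene grip_a 0.8 [0.7046 0.3008 0.0192] shelf [114.7 338.5]
scene grip_a 0.75 [0.6041 0.3718 0.0248] shelf [ 11.5 405.5]
scene grip_a 0.57 [0.5874 0.104  0.0368] shelf [  5.1 137.3]
side throttle 0.65 [ 0.2739  0.2321 -0.0008] shelf [-313.1  253.3]
side throttle 0.63 [0.5935 0.0488 0.0098] shelf [13.3 82.4]
side throttle 0.45 [0.6582 0.3407 0.0025] shelf [ 66.8 376.5]
side throttle 0.23 [ 5.741e-01 -3.390e-02  2.000e-04] shelf [-2.9 -1. ]
side grip_a 0.67 [0.1943 0.2666 0.0303] shelf [-393.9  284.7]
side grip_a 0.65 [0.348  0.2027 0.0287] shelf [-237.9  226.7]
side grip_a 0.62 [ 0.5945 -0.0175  0.0359] shelf [16.9 16.2]
side grip_a 0.48 [0.7047 0.297  0.0232] shelf [114.9 334.7]
tcp [0.56021609 0.04490405 0.03763768] [-19.8  77.2] 12.575
```

View pics/c7.png

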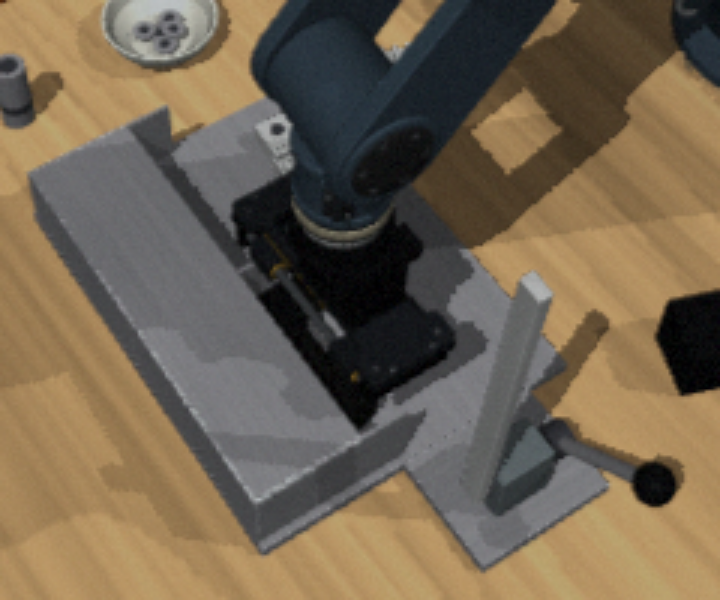

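```bash
python3 -m jog '[[0.8,-0.03,0,0,0,0,0],[0.8,-0.08,0,-0.03,0,0,0],[0.65,-0.128,0.02,-0.07,0,0,0],[0.65,-0.128,0.08,-0.07,0,0,0],[0.65,-0.128,0.13,-0.07,0,0,0],[0.65,-0.128,0.156,-0.06,0,0,0],[0.65,-0.128,0.156,-0.03,0,0,0],[0.65,-0.128,0.156,0,0,0,0],[0.65,-0.128,0.156,0.002,0,0,0],[0.65,-0.128,0.156,0.002,0,0,0]]'; python3 - <<'E'
from h import *
look(['throttle','footpeg','peg_a'],'8')
E
```

```text
time_s: 13.82
position: [0.4264, -0.1061, 0.0359]
tcp_rot: [[0.999, -0.038, 0.0], [-0.038, -0.999, -0.0], [0.0, 0.0, -1.0]]
force: [0.3, 0.8, -0.0]
opening: 0.649
grasp_force: 0.0
scene throttle 0.73 [0.5885 0.0475 0.0118] shelf [ 8.4 80.9]
scene throttle 0.71 [2.713e-01 2.330e-01 2.000e-04] shelf [-315.7  254.1]
scene throttle 0.7 [ 0.6505  0.3385 -0.0022] shelf [ 59.2 374. ]
scene footpeg 0.72 [ 0.3029 -0.1633 -0.0027] shelf [-268.9 -140.7]
scene footpeg 0.59 [ 0.4748 -0.1183  0.0115] shelf [-98.9 -89.2]
scene peg_a 0.91 [ 0.4757 -0.174   0.0233] shelf [ -95.8 -144.8]
scene peg_a 0.81 [ 0.4885 -0.0596  0.0217] shelf [-87.4 -30. ]
scene peg_a 0.57 [ 0.2685 -0.1467  0.007 ] shelf [-303.9 -125.5]
side throttle 0.9 [0.6573 0.3388 0.0023] shelf [ 66.  374.6]
side throttle 0.75 [0.5945 0.0471 0.0131] shelf [14.4 80.7]
side throttle 0.75 [0.2734 0.232  0.0023] shelf [-313.5  253.2]
side footpeg 0.87 [ 0.3121 -0.161  -0.0025] shelf [-259.8 -138.1]
side footpeg 0.67 [ 0.4792 -0.1175  0.0109] shelf [-94.5 -88.2]
side footpeg 0.35 [0.4798 0.2105 0.0404] shelf [-106.5  239.6]
side peg_a 0.87 [ 0.4857 -0.0584  0.022 ] shelf [-90.3 -28.9]
side peg_a 0.63 [ 0.4767 -0.1776  0.0257] shelf [ -94.7 -148.3]
side peg_a 0.63 [ 0.3442 -0.1788  0.0095] shelf [-227.  -154.6]
side peg_a 0.58 [ 0.2655 -0.1464  0.0071] shelf [-306.9 -125.3]
tcp [ 0.42649293 -0.10611879  0.0360455 ] [-147.6  -78.8] 14.225
```

Everything is as predicted, with the grip inside at x about 11. Next I push the footpeg.

```bash
python3 -m jog '[[0.65,0.01,0,0,0,0,0],[0.65,0.018,0,0,0,0,0],[0.65,0.026,0,0,0,0,0],[0.65,0.034,0,0,0,0,0],[0.65,0.042,0,0,0,0,0],[0.65,0.05,0,0,0,0,0],[0.65,0.058,0,0,0,0,0],[0.65,0.066,0,0,0,0,0],[0.65,0.074,0,0,0,0,0],[0.65,0.082,0,0,0,0,0],[0.65,0.09,0,0,0,0,0],[0.65,0.098,0,0,0,0,0],[0.65,0.105,0,0,0,0,0],[0.65,0.112,0,0,0,0,0],[0.65,0.118,0,0,0,0,0],[0.65,0.123,0,0,0,0,0],[0.65,0.127,0,0,0,0,0],[0.65,0.13,0,0,0,0,0],[0.65,0.13,0,0,0,0,0]]'; python3 - <<'E'
from h import *
s=bot.read_state(); print(s['position'],sh(s['position']))
E
```

```text
time_s: 16.6
position: [0.5567, -0.1112, 0.0356]
tcp_rot: [[0.999, -0.038, 0.001], [-0.038, -0.999, -0.0], [0.001, 0.0, -1.0]]
force: [0.5, 0.4, -1.1]
opening: 0.655
grasp_force: 0.0
[ 0.55671347 -0.11118321  0.03564458] [-17.3 -78.9]
```

```bash
python3 -m jog '[[0.65,-0.04,0,0,0,0,0],[0.4,-0.088,0,-0.03,0,0,0],[0,-0.088,0,-0.08,0,0,0],[0,-0.088,-0.02,-0.14,0,0,0],[0,-0.088,-0.06,-0.19,0,0,0],[0,-0.088,-0.12,-0.214,0,0,0],[0,-0.088,-0.18,-0.214,0,0,0],[0,-0.088,-0.24,-0.214,0,0,0],[0,-0.088,-0.3,-0.214,0,0,0],[0,-0.088,-0.36,-0.214,0,0,0],[0,-0.088,-0.42,-0.214,0,0,0],[0,-0.088,-0.464,-0.214,0,0,0],[0,-0.088,-0.464,-0.214,0,0,0],[0,-0.088,-0.464,-0.214,0,0,0]]'; python3 - <<'E'
from h import *
look(['throttle','grip_a','footpeg','peg_a','knob'],'9')
p=cv2.imread('pics/scene9.png'); cv2.imwrite('pics/c9.png',cv2.resize(p[200:400,220:460],None,fx=3,fy=3))
E
```

```text
time_s: 18.35
position: [0.4857, 0.3556, 0.2494]
tcp_rot: [[0.999, -0.038, -0.0], [-0.038, -0.999, -0.001], [-0.0, 0.001, -1.0]]
force: [0.3, -0.2, -0.7]
opening: 0.006
grasp_force: 0.0
scene throttle 0.87 [0.2734 0.2368 0.0014] shelf [-313.7  257.9]
scene throttle 0.81 [ 0.655   0.3357 -0.0047] shelf [ 63.8 371.4]
scene throttle 0.57 [0.5898 0.0453 0.0132] shelf [ 9.8 78.7]
scene grip_a 0.97 [0.3448 0.2007 0.0293] shelf [-241.   224.6]
scene grip_a 0.85 [0.6064 0.3701 0.0236] shelf [ 13.9 403.9]
scene grip_a 0.82 [ 0.5926 -0.016   0.0344] shelf [14.9 17.6]
scene grip_a 0.67 [0.7046 0.3016 0.0195] shelf [114.7 339.3]
scene grip_a 0.6 [0.5894 0.1067 0.0349] shelf [  7.  140.1]
scene grip_a 0.51 [ 0.5861 -0.1208  0.0121] shelf [ 12.5 -87.4]
scene footpeg 0.6 [ 3.043e-01 -1.624e-01 -1.000e-04] shelf [-267.5 -139.8]
scene footpeg 0.58 [ 0.5819 -0.1202  0.0143] shelf [  8.2 -86.9]
scene peg_a 0.72 [ 0.268  -0.1478  0.0076] shelf [-304.4 -126.6]
scene peg_a 0.71 [ 0.592  -0.0641  0.0197] shelf [ 16.2 -30.5]
scene peg_a 0.7 [ 0.3468 -0.1803  0.0104] shelf [-224.4 -156. ]
scene peg_a 0.65 [ 
[... 481 characters left out ...]
lf [ 10.6 404.5]
side grip_a 0.79 [0.7028 0.2989 0.023 ] shelf [113.  336.5]
side grip_a 0.76 [0.5914 0.1114 0.0338] shelf [  8.8 144.8]
side grip_a 0.6 [0.1926 0.2673 0.0285] shelf [-395.6  285.3]
side grip_a 0.6 [0.3485 0.2048 0.0256] shelf [-237.5  228.9]
side footpeg 0.91 [ 0.3097 -0.161  -0.0008] shelf [-262.2 -138.2]
side footpeg 0.57 [ 0.5866 -0.1211  0.0113] shelf [ 13.  -87.7]
side peg_a 0.65 [ 0.3465 -0.1755  0.0094] shelf [-224.9 -151.2]
side peg_a 0.63 [ 0.5803 -0.1782  0.0278] shelf [   8.9 -145. ]
side peg_a 0.6 [ 0.2648 -0.1448  0.0062] shelf [-307.7 -123.7]
side knob 0.95 [0.4839 0.2998 0.1185] shelf [-105.8  329. ]
tcp [0.4860652  0.35586697 0.24958948] [-105.8  385.1] 18.95
```

View pics/c9.png

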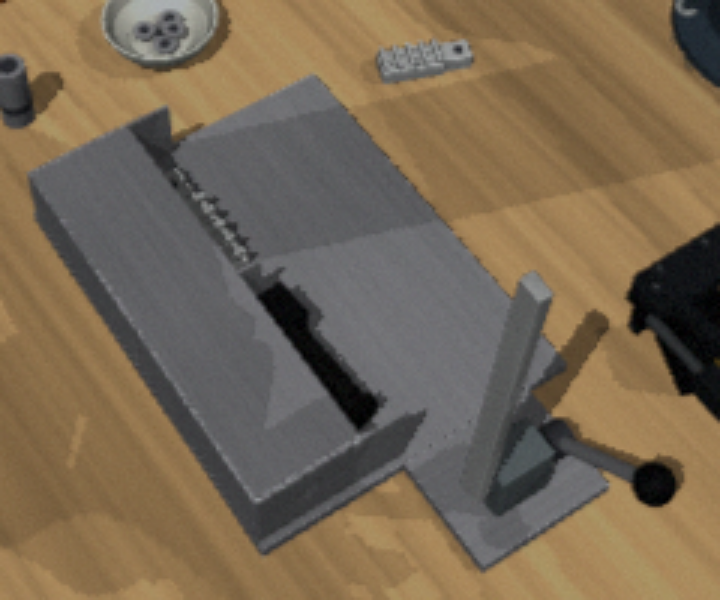

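Both items lie in their bays, the footpeg near (215,215) and the grip near (315,355) in the crop. Their rear edges are at x about -10, behind the bar line. Now I swing the bar down from the left of the knob.

```bash
python3 -m jog '[[0,0,0,0.05,0,0,0],[0,0,0,0.1,0,0,0],[0,0,0,0.135,0,0,0],[0,0,0.01,0.135,0,0,0],[0,0,0.02,0.135,0,0,0],[0,0,0.03,0.132,0,0,0],[0,0,0.042,0.125,0,0,0],[0,0,0.05,0.119,0,0,0],[0,0,0.058,0.114,0,0,0],[0,0,0.066,0.109,0,0,0],[0,0,0.074,0.105,0,0,0],[0,0,0.082,0.101,0,0,0],[0,0,0.09,0.098,0,0,0],[0,0,0.1,0.094,0,0,0],[0,0,0.11,0.091,0,0,0],[0,0,0.12,0.09,0,0,0],[0,0,0.13,0.09,0,0,0],[0,0,0.14,0.091,0,0,0],[0,0,0.15,0.093,0,0,0],[0,0,0.16,0.096,0,0,0]]'; python3 - <<'E'
from h import *
look(['knob','bar_tip'],'10')
E
```

```text
time_s: 21.45
position: [0.4798, 0.1954, 0.1533]
tcp_rot: [[0.999, -0.038, -0.0], [-0.038, -0.999, -0.0], [-0.0, 0.0, -1.0]]
force: [-1.1, 2.2, 0.8]
opening: 0.01
grasp_force: 1.0
scene knob 0.84 [0.4814 0.1722 0.1541] shelf [-103.4  201.4]
scene bar_tip 0.73 [0.59   0.1036 0.0371] shelf [  7.7 137. ]
scene bar_tip 0.71 [0.6037 0.0498 0.0146] shelf [23.5 83.8]
scene bar_tip 0.7 [ 0.5498 -0.0619  0.1705] shelf [-26.1 -29.9]
scene bar_tip 0.66 [ 0.5769 -0.03    0.0017] shelf [-0.2  3. ]
side knob 0.72 [0.4809 0.1704 0.1478] shelf [-103.8  199.6]
side bar_tip 0.64 [ 0.5487 -0.0637  0.1651] shelf [-27.1 -31.8]
side bar_tip 0.22 [0.5923 0.1127 0.0353] shelf [  9.7 146.2]
tcp [0.47972443 0.19592459 0.15339257] [-106.  225.] 21.75
```

```bash
python3 -m jog '[[0,0,0.006,0.002,0,0,0],[0,0,0.012,0.005,0,0,0],[0,0,0.018,0.008,0,0,0],[0,0,0.024,0.012,0,0,0],[0,0,0.03,0.016,0,0,0],[0,0,0.035,0.02,0,0,0],[0,0,0.038,0.022,0,0,0],[0,0,0.04,0.023,0,0,0],[0,0,0.04,0.023,0,0,0]]'; python3 - <<'E'
from h import *
look(['knob','bar_tip'],'11')
E
```

```text
time_s: 22.88
position: [0.4782, 0.156, 0.1304]
tcp_rot: [[0.999, -0.038, -0.0], [-0.038, -0.999, -0.0], [-0.0, 0.0, -1.0]]
force: [-0.6, 0.4, 0.1]
opening: 0.006
grasp_force: 0.4
scene knob 0.9 [0.4801 0.1316 0.1297] shelf [-103.1  160.8]
scene knob 0.28 [ 0.4883 -0.3366 -0.0006] shelf [ -77.  -306.8]
scene bar_tip 0.9 [ 0.5488 -0.0925  0.056 ] shelf [-25.9 -60.5]
side knob 0.71 [0.4795 0.1278 0.1295] shelf [-103.6  156.9]
side bar_tip 0.6 [ 0.5487 -0.0875  0.0554] shelf [-26.2 -55.5]
side bar_tip 0.58 [0.5905 0.1126 0.0335] shelf [  7.9 146. ]
tcp [0.47823217 0.15609121 0.13053543] [-106.   185.2] 23.175
```

```bash
python3 -m jog '[[0,0,0.002,0.002,0,0,0],[0,0,0.004,0.003,0,0,0],[0,0,0.005,0.003,0,0,0],[0,0,0.006,0.003,0,0,0]]';  python3 -m jog '[[0,0,0.001,0,0,0,0],[0,0,0.001,0,0,0,0]]'; python3 - <<'E'
from h import *
look(['bar_tip'],'12')
E
```

```text
time_s: 23.68
position: [0.4782, 0.1504, 0.1276]
tcp_rot: [[0.999, -0.039, 0.0], [-0.039, -0.999, 0.001], [0.0, -0.001, -1.0]]
force: [0.4, 4.5, 0.8]
opening: 0.003
grasp_force: 2.2
time_s: 23.92
position: [0.4782, 0.1502, 0.1276]
tcp_rot: [[0.999, -0.04, 0.001], [-0.04, -0.999, 0.002], [0.001, -0.002, -1.0]]
force: [0.1, 6.7, 0.5]
opening: 0.005
grasp_force: 3.3
scene bar_tip 0.83 [ 0.5462 -0.0919  0.0398] shelf [-28.5 -60. ]
scene bar_tip 0.3 [ 0.5998 -0.1235  0.0128] shelf [ 26.3 -89.6]
side bar_tip 0.65 [ 0.5471 -0.0916  0.0403] shelf [-27.6 -59.7]
tcp [0.47821094 0.15022331 0.12762273] [-105.7  179.3] 24.125
```

```bash
python3 -m jog '[[0,0,0.001,0,0,0,0],[0,0,0.002,0,0,0,0],[0,0,0.002,0,0,0,0]]'; python3 -m jog '[[0,0,-0.015,0,0,0,0],[0,0,-0.035,-0.02,0,0,0],[0,0,-0.04,-0.08,0,0,0],[0,-0.04,-0.04,-0.12,0,0,0],[0,-0.04,-0.04,-0.12,0,0,0]]'; python3 - <<'E'
from h import *
look(['bar_tip','knob','dish','socket','case'],'13')
p=cv2.imread('pics/scene13.png'); cv2.imwrite('pics/c13.png',cv2.resize(p[180:400,200:460],None,fx=3,fy=2.7))
E
```

```text
time_s: 24.5
position: [0.4782, 0.1499, 0.1277]
tcp_rot: [[0.999, -0.041, 0.001], [-0.041, -0.999, 0.005], [0.001, -0.005, -1.0]]
force: [-0.1, 12.7, 0.5]
opening: 0.004
grasp_force: 6.5
time_s: 25.12
position: [0.4384, 0.1889, 0.2502]
tcp_rot: [[0.999, -0.036, 0.004], [-0.036, -0.999, -0.001], [0.004, 0.0, -1.0]]
force: [0.5, -0.0, -0.7]
opening: 0.01
grasp_force: 0.0
scene bar_tip 0.98 [ 0.5502 -0.0914  0.0407] shelf [-24.5 -59.4]
scene bar_tip 0.62 [ 0.5815 -0.1769  0.0218] shelf [  10.  -143.6]
scene knob 0.85 [0.4829 0.1287 0.126 ] shelf [-100.2  158. ]
scene knob 0.15 [0.6045 0.0502 0.0119] shelf [24.3 84.2]
scene dish 0.95 [ 0.488  -0.3321 -0.0005] shelf [ -77.5 -302.3]
scene socket 0.79 [ 0.6388 -0.3327 -0.0013] shelf [  73.3 -297.1]
scene case 0.64 [ 0.5268 -0.5716  0.0036] shelf [ -29.5 -540.1]
side bar_tip 0.95 [ 0.545  -0.0892  0.0375] shelf [-29.8 -57.4]
side knob 0.82 [0.4773 0.124  0.1259] shelf [-105.7  153.1]
side knob 0.73 [0.4801 0.2095 0.0402] shelf [-106.1  238.6]
side dish 0.52 [ 0.5989 -0.1207  0.0107] shelf [ 25.3 -86.8]
side dish 0.43 [ 0.6378 -0.3287 -0.0028] shelf [  72.1 -293.1]
side socket 0.55 [ 0.6401 -0.326  -0.0018] shelf [  74.3 -290.4]
side case 0.86 [ 0.5273 -0.5739  0.0016] shelf [ -28.9 -542.4]
side case 0.28 [ 0.575  -0.0363 -0.0014] shelf [-1.9 -3.4]
tcp [0.43961342 0.18851513 0.24709171] [-145.8  216.1] 25.725
```

View pics/c13.png

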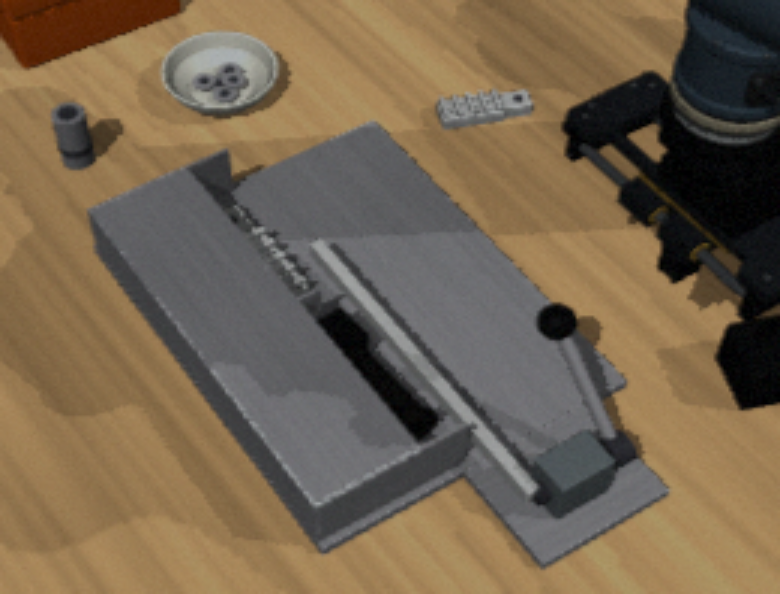

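The bar lies level from (535,495) to (320,245) in the crop, with both items behind it. The dish, socket and case have not moved, and the arm is clear of everything.

```bash
python3 -c "
from rig import workorder; print(workorder.hand_in())"
```

```text
the job is handed in; nothing more can be done
None
```

I handed the job in at about 26 s: the footpeg is in the right bay and the throttle grip in the left, both wholly behind the bar line. The bar is back down level on its stop, and the dish, socket and case are where they were.

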